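# Clip the cabinet key onto the bench key post's snap hook

## Task

Put the cabinet key away on the key post: push the key's own eye down over the upright nose of the snap hook and against its sprung gate until it passes inside and the gate snaps shut behind it, then let go so that the key hangs still from the hook by its eye. Feel for the nose gently and never force it (keep well under 20 N between key and hook), and leave the bottles where they are.

Things in the scene. Friction and masses are not known exactly. Their poses are not given: they have to be found in the camera images.
- key: Cabinet key lying flat on the bench, about 60 g. Its aluminium block grip is 44 mm long (key x), 18 mm wide (y) and 20 mm high (z); the origin is the centre of that block, 10 mm above the bench while the key lies there. Key +x points to the eye, -x to the key's steel shank (6 mm thick, ends 52 mm behind the origin). Grip the block across its 18 mm width.
- key_eye (a point): Centre of the key's eye, a rigid steel ring of 4 mm round wire lying flat in the key's x-y plane, 34 mm ahead of the grip's centre along key +x and at the same height; hole 10 mm, outside 18 mm in diameter; its axes are those of the key.
- stand: Key post, fixed to the bench: grey foot 96 x 80 x 12 mm, round upright post 16 mm thick. Origin: bench surface on the post's axis; z up; -x points to its front. On the post stands a steel snap hook, from the side a U open upward: its back (8 mm thick) on the post's axis rises to 150 mm above the bench, a bottom bar (5 mm thick, top at about 113 mm) runs forward to an upright nose pin.
- nose_straight (a point): Point on the stand where the nose's end WOULD be if the hook pointed straight ahead: 30 mm in front of the post's axis, 158.5 mm above the bench. The nose is a 5 mm thick upright pin with a flat end. The hook turns stiffly (0.5 N m) about the post and was left up to 0.65 rad to either side, unmeasured: the true nose is up to 18 mm to the left or right of here; find it by feel or eye.
- hook_gate (a joint): Angle of the gate, rad: a 4 mm thick lever pivoted at the hook's back that closes the U at 150 mm above the bench (top face) and ends 1 mm short of the nose. 0 = shut, grows as it is pushed down (to 1.15), cannot open upward. Spring: about 4 N at the eye starts it, 4 to 7 N pushes through; the eye is past it 13 to 20 mm below the shut gate, and it snaps back to 0.
- bottle_b_mid (a point): white wide-mouth reagent bottle, bystander, 68 mm across and 154 mm tall, standing on the bench; the point is its centre, half-way up
- bottle_c_mid (a point): white wide-mouth reagent bottle, bystander, 68 mm across and 154 mm tall, standing on the bench; the point is its centre, half-way up
- bottle_e_mid (a point): white wide-mouth reagent bottle, bystander, 68 mm across and 154 mm tall, standing on the bench; the point is its centre, half-way up
There are look-alikes about, which are no part of the job. There is more than one size of the key; the one meant has the size given above.

How it is judged:
On the way, in this order (a step that is already met when the one before it is completed fails the run):
1. the key is lifted clear of the bench (height (world z) of key above 0.06 m), for 0.2 s.
2. the key itself pushes the hook's gate well open (value of joint hook_gate above 0.3 rad and contact force between key and stand above 0.5 N), for 0.05 s.
At the end, for the whole second after the job is handed in: The key hangs inside the hook by its eye, grip down (its long axis within 0.6 rad of vertical, eye uppermost), the eye's centre 95 to 135 mm above the bench and within 45 mm of the post's axis, the gate shut (below 0.12 rad), the key released and still (below 0.05 m/s) (value of joint hook_gate below 0.12 rad and horizontal distance between key_eye and stand below 0.045 m and height (world z) of key_eye between 0.095 and 0.135 m and angle between key's own x axis and vertical below 0.6 rad and linear speed of key below 0.05 m/s); the robot touches nothing.
It fails at once if key and key post are forced together with more than 20 N (contact force between key and stand above 20 N).
It fails at once if a bottle is moved by more than 30 mm or knocked over (distance of bottle_b_mid from where it was at the start of the episode above 0.03 m).
It fails at once if a bottle is moved by more than 30 mm or knocked over (distance of bottle_c_mid from where it was at the start of the episode above 0.03 m).
It fails at once if a bottle is moved by more than 30 mm or knocked over (distance of bottle_e_mid from where it was at the start of the episode above 0.03 m).
It also fails if it takes over 58 s, if anything falls off the work surface, if the arm or the gripper's body presses on something with over 40 N, if the wrist force passes 120 N, or if a joint passes its speed limit or range.

## Robot

A 6-joint arm with a two-finger parallel gripper is mounted at the origin on a cart in front of the work surface, level with it; the furniture and walls round the work are solid. World frame = base frame: x ahead of the robot, y to its left, z up, the work surface at z = 0. Lengths are in m, angles in rad, forces in N, time in s.
With the tool pointing down it reaches from about 0.375 to 0.75 m from the base axis. Payload 9 kg.
Tool frame: the origin (TCP) lies at the very end of the fingers, on their centre line; the grasp point (between the pads) lies 19 mm behind it; z points along the fingers, y is the line along which they close (so a half turn about z gives the same grasp; the last joint's range is limited). The gripper opens to 85 mm and grips with 20 to 120 N. Pads are 22 mm wide; open, the fingers measure 114 mm over their backs; the gripper's body (76 mm by 85 mm) begins 54 mm behind the grasp point. The pads swing forward as they close: fully open they stand 13 mm farther back than shut.
Start: joints at [0.95, 0.104, 0.097, 1.564, 0, 1.353], TCP at [0.235, 0.552, 0.231] pointing down, gripper open.
Joint ranges: [-2.99, 2.99], [-0.84, 1.86], [-1.1, 1.16], [-1.84, 2.11], [-1.51, 1.56], [-3.14, 3.14]. Speed limits (rad/s): [2.22, 2.22, 2.57, 3.14, 3.14, 3.14].

## Interface

Orientations are given as a unit quaternion [x, y, z, w].
In Python, from plant import status, camera, camera_model, order gives the robot as it stands. The module is installed in compiled form; this text tells all that it offers.
- The arm moves only by the tool step_arm, never from a script. Its argument "increments" is a list that holds one entry, the list of rows, each a list of 4 numbers: the shift along the tool's x, y, z in m, then the turn about the tool's z in rad. A call has 1 to 8 rows; each row shifts and turns the commanded pose from where the row before left it, along the tool's axes as they then stand; what a row does not reach is not made up. A row lasts 1/12 s, in which the tool goes at most 41.7 mm and 7.16 degrees, less where a joint would pass 70% of its speed; a pose out of reach is approached as far as the arm can. A call is refused whole if a number of a shift passes 0.0417 or a number of a turn 0.125, either way. A call with a gripper value outside its range is refused whole. "grip" is the opening, from 0 (shut) to 1 (fully open), set as the call begins (left out, the last holds). The fingers move at their own pace and stop on an object; "force" is the grip in N (left out, the last holds). Time passes only in rows, so rows that do not move let the fingers close. It gives the time, the measured TCP pose, the force, the opening and the grip force at its end, in the units of the state.
- status.observe(): the state, without advancing time (a new reading comes with each control period).
- camera(name): name is "scene" or "top"; returns (picture, depth): 480x640x3 uint8, red, green, blue; 480x640 float32, m along the optical axis (not along the pixel's ray), 0 where there is no reading.
- camera_model(name): a dict with "camera_matrix" (3x3 intrinsics, pixels), "eye" and "orientation" of the camera in the world. Camera axes: x right, y up, looking along -z (the intrinsics and any distortion apply to the point x, -y, -z); pixel columns grow to the right and rows downward; lengths in m; the calibration is good to about 2 mm. A picture is of the moment at which its call begins. camera_model takes no time and is no camera call.
- order.sign_off(): hands the job in; it is judged then, once.
The state is a dict: "time_s": time; "joints": joint angles; "joint_vel": joint speeds; "joint_torque": joint torques, N m; "eef_pos": TCP position; "ee_rot": TCP orientation; "force": force on the tool from outside, world axes, zero at the start; "torque": the same for the moment, N m; "width": finger opening in m; "grasp_force": force on a finger pad.
Only numpy, scipy, OpenCV 4.12 (cv2) and the standard library are available. Lean on these libraries where they do the work, as an engineer would, in place of code of your own. Each camera call takes 0.05 s, during which the arm holds its last target. There are 200 camera calls.

## Working session

There is one attempt and no reset: what is moved stays moved. The work goes in short steps, Python scripts to look and compute and a tool call to move; the robot and the scene stay as the last step left them, time stands still between calls to the robot, and variables do not carry over. Pictures are saved under pics/ and viewed, at most 10 in all, crops included, and the job is handed in when it is done.

Besides the shell and the picture viewer there is one more tool, called after ">>>" by a JSON object that holds its "api" and its "payload". step_arm: Moves the arm, as the interface text tells. Its arguments: {"type":"object","properties":{"increments":{"type":"array","items":{"type":"array","items":{"type":"array","items":{"type":"number"}}}},"grip":{"type":"number"},"force":{"type":"number"}},"required":["increments"]}

```bash
mkdir -p pics
cat > h.py <<'E'
import numpy as np, cv2
from scipy.spatial.transform import Rotation as R
from plant import status, camera, camera_model, order
def cast(name,uv,z):
    m=camera_model(name);K=np.array(m["camera_matrix"]);Rm=R.from_quat(m["orientation"]).as_matrix() if np.size(m["orientation"])==4 else np.array(m["orientation"])
    p=np.linalg.inv(K)@np.array([uv[0],uv[1],1.]);d=Rm@np.array([p[0],-p[1],-p[2]]);e=np.array(m["eye"])
    return e+d*(z-e[2])/d[2]
def cloud(name,depth):
    m=camera_model(name);K=np.array(m["camera_matrix"]);Rm=R.from_quat(m["orientation"]).as_matrix()
    v,u=np.mgrid[:480,:640];P=np.stack([(u-K[0,2])/K[0,0]*depth,-(v-K[1,2])/K[1,1]*depth,-depth],-1)
    return P@Rm.T+np.array(m["eye"])
E
python3 - <<'E'
from h import *
for n in("scene","top"):
    p,d=camera(n);cv2.imwrite(f"pics/{n}0.png",p[:,:,::-1]);np.save(n+"0.npy",d);print(camera_model(n))
print(status.observe())
E
```

```text
{'camera_matrix': array([[596.20692044,   0.        , 314.15678912],
       [  0.        , 596.20692044, 232.74270577],
       [  0.        ,   0.        ,   1.        ]]), 'eye': array([-0.24512504,  0.6183251 ,  0.7148759 ]), 'orientation': array([-0.20817079,  0.44214566,  0.7971352 , -0.35460911])}
{'camera_matrix': array([[590.45510492,   0.        , 322.97735633],
       [  0.        , 590.45510492, 246.54878619],
       [  0.        ,   0.        ,   1.        ]]), 'eye': array([ 0.40741162, -0.0537096 ,  1.24018188]), 'orientation': array([-0.04201661,  0.02975372,  0.71515653, -0.6970656 ])}
{'time_s': 0.1, 'joints': array([9.50256282e-01, 1.04622785e-01, 9.65683285e-02, 1.56387865e+00,
       9.77169530e-07, 1.35310841e+00]), 'joint_vel': array([-0.00081686,  0.00098795,  0.00069659, -0.00187802, -0.00058783,
        0.00043738]), 'joint_torque': array([ 5.13753737e-03, -5.58207572e+01,  5.04720461e+01,  1.29594613e-02,
       -3.46578790e-04,  1.98529705e-06]), 'eef_pos': array([0.23504396, 0.5517416 , 0.23062163]), 'ee_rot': array([ 2.00066733e-01,  9.79782108e-01, -5.18998894e-04, -2.31754206e-04]), 'force': array([ 0.04792244,  0.49532753, -0.54684934]), 'torque': array([-0.01744751, -0.04766991, -0.0338593 ]), 'grasp_force': 0.0, 'width': 0.08547405562927912}
```

View pics/top0.png

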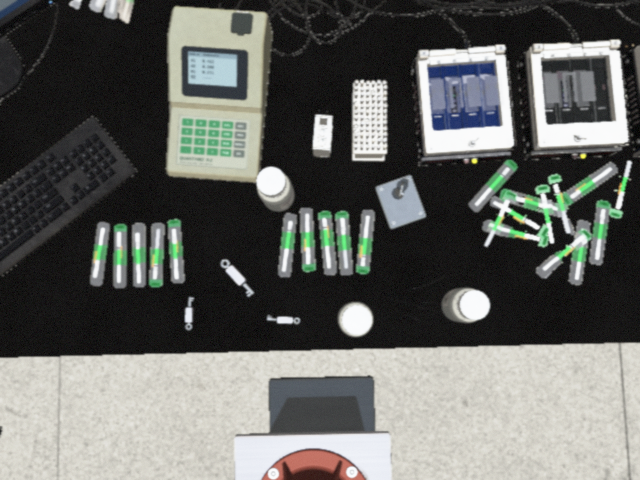

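View pics/scene0.png

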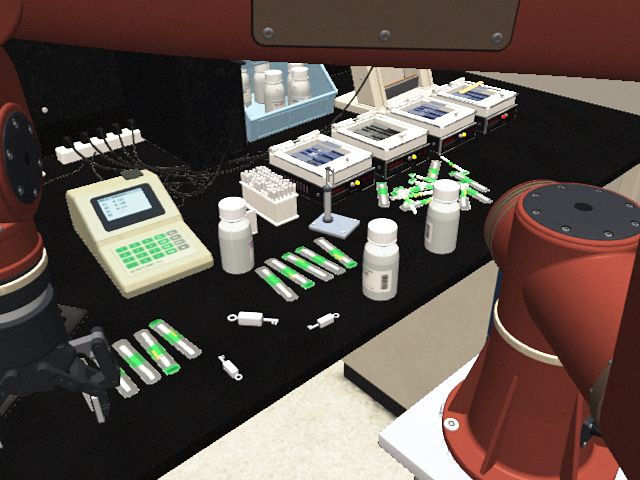

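The top view shows three keys: the largest near (237,277), smaller ones at (189,313) and (284,320). The stand's foot is at (401,202) with its hook at (400,188), and the bottles are at (275,190), (355,320) and (467,305). The scene view shows the stand upright at (327,200).

Run:
```python
from h import *
p=cv2.imread("pics/top0.png");d=np.load("top0.npy");g=cv2.cvtColor(p,cv2.COLOR_BGR2GRAY)
for n,(u0,v0,u1,v1) in dict(A=(215,255,262,300),B=(180,293,198,334),C=(264,312,303,330)).items():
    m=(g[v0:v1,u0:u1]>70);v,u=np.nonzero(m);P=np.array([cast("top",(a+u0,b+v0),0.01)[:2] for a,b in zip(u,v)])
    c=P.mean(0);w,V=np.linalg.eigh(np.cov(P.T));a=V[:,1];s=(P-c)@a;t=(P-c)@V[:,0]
    print(n,c.round(4),a.round(3),s.min().round(4),s.max().round(4))
    for lo in np.arange(-.06,.06,.004):
        k=(s>=lo)&(s<lo+.004)
        if k.any(): print("  %.3f n%d w %.4f c %.4f"%(lo,k.sum(),np.ptp(t[k]),t[k].mean()))
C=cloud("top",d)
# stand foot
f=(C[...,2]>.006)&(C[...,2]<.018);r=np.zeros_like(f);r[172:232,370:432]=1
q=(g>100)&r.astype(bool)
v,u=np.nonzero(q&f);rect=cv2.minAreaRect(np.array([cast("top",(a,b),.012)[:2]*1000 for a,b in zip(u,v)],np.float32));print(rect)
h=r.astype(bool)&(C[...,2]>.05);print(C[h].round(3)[:40])
ims=[cv2.resize(p[165:235,365:435],None,fx=6,fy=6,interpolation=2)]
s=cv2.imread("pics/scene0.png");ims.append(cv2.resize(s[160:240,290:360],None,fx=6,fy=6,interpolation=2)[:420])
cv2.imwrite("pics/crop1.png",np.hstack(ims)[:, :800])
ims=cv2.resize(p[255:335,175:305],None,fx=6,fy=6,interpolation=2);cv2.imwrite("pics/crop2.png",ims)
S=cloud("scene",np.load("scene0.npy"))
for n,(u,v) in dict(b1=(235,203),b2=(382,226),b3=(445,187),nose=(331,172)).items(): print(n,S[v,u])
```

```text
A [0.4764 0.1496] [-0.763 -0.646] -0.0462 0.0512
  -0.048 n6 w 0.0088 c -0.0011
  -0.044 n14 w 0.0163 c -0.0001
  -0.040 n18 w 0.0194 c -0.0009
  -0.036 n17 w 0.0192 c -0.0002
  -0.032 n16 w 0.0163 c 0.0011
  -0.028 n15 w 0.0162 c -0.0010
  -0.024 n20 w 0.0207 c -0.0004
  -0.020 n20 w 0.0207 c 0.0006
  -0.016 n22 w 0.0223 c -0.0006
  -0.012 n21 w 0.0221 c -0.0002
  -0.008 n21 w 0.0221 c 0.0008
  -0.004 n20 w 0.0207 c -0.0009
  0.000 n21 w 0.0205 c -0.0003
  0.004 n20 w 0.0207 c 0.0015
  0.008 n20 w 0.0207 c 0.0002
  0.012 n20 w 0.0205 c 0.0001
  0.016 n19 w 0.0205 c 0.0018
  0.020 n11 w 0.0133 c 0.0003
  0.024 n10 w 0.0088 c 0.0017
  0.028 n11 w 0.0090 c 0.0019
  0.032 n7 w 0.0074 c 0.0020
  0.036 n13 w 0.0132 c -0.0010
  0.040 n14 w 0.0132 c -0.0007
  0.044 n16 w 0.0164 c -0.0021
  0.048 n12 w 0.0132 c -0.0018
B [0.3991 0.249 ] [-0.997  0.071] -0.0361 0.0326
  -0.040 n1 w 0.0000 c 0.0068
  -0.036 n11 w 0.0106 c 0.0012
  -0.032 n12 w 0.0106 c 0.0019
  -0.028 n9 w 0.0084 c 0.0007
  -0.024 n8 w 0.0064 c 0.0004
  -0.020 n9 w 0.0084 c 0.0001
  -0.016 n15 w 0.0146 c -0.0006
  -0.012 n17 w
[... 1508 characters left out ...]
  0.151]
 [ 0.639 -0.19   0.154]
 [ 0.639 -0.193  0.152]
 [ 0.639 -0.194  0.153]
 [ 0.639 -0.196  0.152]
 [ 0.648 -0.185  0.103]
 [ 0.649 -0.187  0.101]
 [ 0.649 -0.189  0.101]
 [ 0.638 -0.185  0.15 ]
 [ 0.638 -0.187  0.151]
 [ 0.638 -0.189  0.149]
 [ 0.637 -0.19   0.155]
 [ 0.637 -0.192  0.154]
 [ 0.638 -0.195  0.15 ]
 [ 0.638 -0.197  0.149]
 [ 0.407 -0.054  1.24 ]
 [ 0.647 -0.183  0.101]
 [ 0.647 -0.185  0.101]
 [ 0.646 -0.187  0.102]
 [ 0.646 -0.189  0.105]
 [ 0.643 -0.189  0.12 ]
 [ 0.64  -0.189  0.131]
 [ 0.636 -0.189  0.15 ]]
b1 [0.64104517 0.058132   0.15257819]
b2 [ 0.38038348 -0.08571653  0.15434396]
b3 [ 0.39989369 -0.29433812  0.15332178]
nose [ 0.72223482 -0.2752817   0.08120841]
```

View pics/crop1.png

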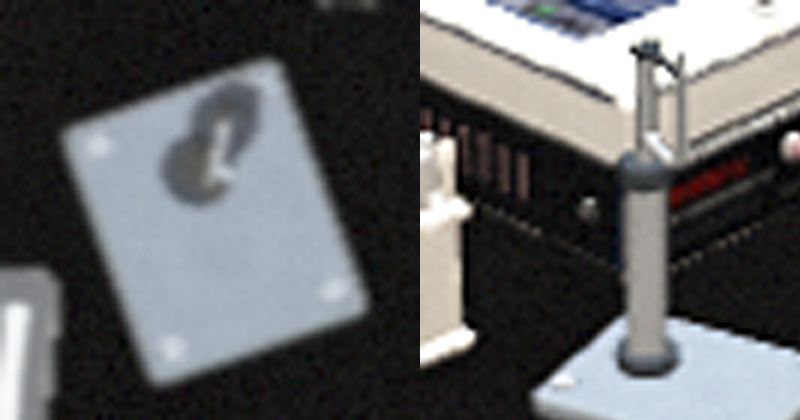

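View pics/crop2.png

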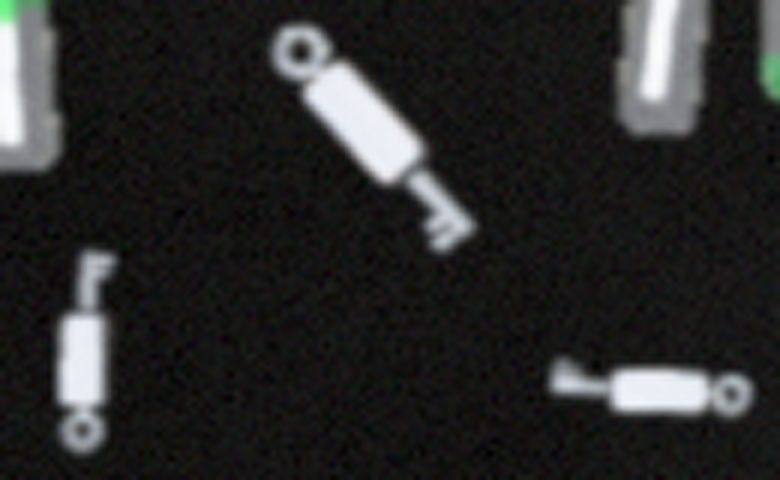

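Key A (about 97 mm long, 18–20 mm wide) is the one meant, and its eye is at crop2 (300,52), i.e. the upper-left end. In crop1 the post base is at (195,175) in the top view. In the scene half the hook's back is at (645,45) and its nose at (682,55–160).

Run:
```python
from h import *
p=cv2.imread("pics/top0.png");g=cv2.cvtColor(p,cv2.COLOR_BGR2GRAY);s=cv2.imread("pics/scene0.png")
def rect(mask,z,name="top"):
    c=max(cv2.findContours(mask.astype(np.uint8),0,1)[0],key=cv2.contourArea)
    P=np.array([cast(name,q[0],z)[:2]*1000 for q in c],np.float32);return cv2.minAreaRect(P)
m=np.zeros_like(g);m[255:300,215:262]=1
b=cv2.morphologyEx(((g>140)&(m>0)).astype(np.uint8),cv2.MORPH_OPEN,np.ones((5,5)))
print("block",rect(b,.02)); v,u=np.nonzero(b);c=cast("top",(u.mean(),v.mean()),.019);print("block cen",c,u.mean(),v.mean())
e=cast("top",(300/6-.42+175,52/6-.42+255),.012);print("eye",e,"yaw",np.arctan2(*(e-c)[1::-1]),np.linalg.norm((e-c)[:2]))
m=np.zeros_like(g);m[165:235,368:432]=1
f=((g>90)&(m>0)).astype(np.uint8);r=rect(cv2.morphologyEx(f,cv2.MORPH_CLOSE,np.ones((13,13))),.012);print("foot",r)
bx=cv2.boxPoints(r);print(bx)
for n,c,z in(("nose",(333.2,168.7),.1585),("back",(327.1,167.1),.15),("gateend",(332.9,172),.148),("barnose",(333.2,186.2),.113)):print(n,cast("scene",c,z))
print("postbase scene",cast("scene",((648-420)/6-.42+290,365/6-.42+160),.012))
for n,c,z in(("tip",(218/6-.42+365,180/6-.42+165),.1585),("capTop",(228/6-.42+365,105/6-.42+165),.15),("postbase",(195/6-.42+365,172/6-.42+165),.012)):print(n,cast("top",c,z))
a=cv2.resize(p[172:202,388:418],None,fx=13,fy=13,interpolation=cv2.INTER_NEAREST);t=cv2.resize(s[163:193,315:345],None,fx=13,fy=13,interpolation=cv2.INTER_NEAREST)
cv2.imwrite("pics/crop3.png",np.hstack([a,t]))
```

```text
block ((479.4188232421875, 151.04864501953125), (48.8642692565918, 18.536579132080078), 41.0594482421875)
block cen [0.47893389 0.15076414 0.019     ] 234.59259259259258 274.3915343915344
eye [0.50320491 0.17271305 0.012     ] yaw 0.7351997133043012 0.03272365273096914
foot ((616.7462158203125, -176.47412109375), (97.01490020751953, 127.78076934814453), 17.976665496826172)
[[ 550.88837 -130.67355]
 [ 590.32526 -252.21637]
 [ 682.60406 -222.27469]
 [ 643.1672  -100.73187]]
nose [ 0.6129717  -0.18086376  0.1585    ]
back [ 0.64137552 -0.18892072  0.15      ]
gateend [ 0.61741284 -0.18408908  0.148     ]
barnose [ 0.61748882 -0.18497659  0.113     ]
postbase scene [ 0.64325777 -0.19086217  0.012     ]
tip [ 0.61083592 -0.183124    0.1585    ]
capTop [ 0.63606648 -0.1881546   0.15      ]
postbase [ 0.64145988 -0.19271034  0.012     ]
```

View pics/crop3.png

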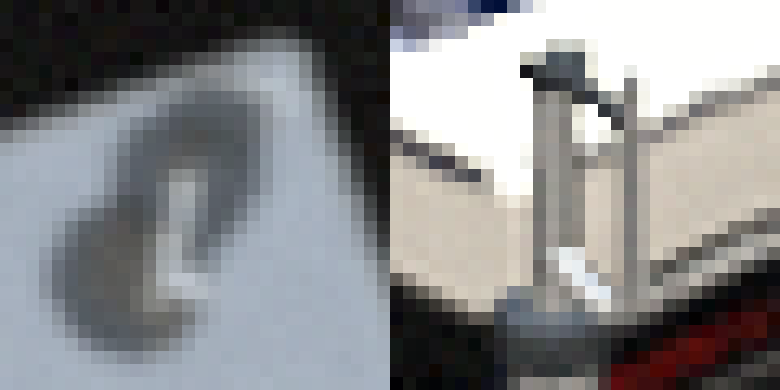

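The nose tip comes out at about (0.612,-0.182) in both views, with the post axis at (0.642,-0.190), so the hook's nose→post direction is yaw ≈ -0.26. In crop3 the scene half shows the nose at column 333, rows 169–186. First move: turn the tool to the key's yaw.

>>> {"api": "step_arm", "payload": {"increments": [[[0,0,0,-0.12],[0,0,0,-0.12],[0,0,0,-0.12],[0,0,0,-0.12],[0,0,0,-0.12],[0,0,0,-0.12],[0,0,0,-0.12],[0,0,0,-0.12]]], "grip": 1}}

```text
time_s: 0.77
eef_pos: [0.2351, 0.5518, 0.2308]
ee_rot: [-0.278, 0.961, -0.0, -0.0]
force: [-0.6, 0.0, -0.0]
width: 0.0855
grasp_force: 0.0
```

>>> {"api": "step_arm", "payload": {"increments": [[[0,0,0,-0.08],[0,0,0,-0.083],[0,0,0,0]]]}}

```text
time_s: 1.02
eef_pos: [0.2351, 0.5519, 0.2309]
ee_rot: [-0.354, 0.935, -0.0, -0.0]
force: [0.8, 0.1, -0.2]
width: 0.0853
grasp_force: 0.0
```

```bash
cat >> h.py <<'E'
def go(x,y,z,kyaw):
    s=status.observe();M=R.from_quat(s["ee_rot"]).as_matrix();d=M.T@(np.array([x,y,z])-s["eef_pos"])
    t=np.arctan2(M[1,0],M[0,0]);dt=-((kyaw+np.pi-t+np.pi)%(2*np.pi)-np.pi)
    print("t %.2f"%s["time_s"],"pos",s["eef_pos"].round(4),"d_tool",d.round(4),"turn %.3f"%dt,"F",s["force"].round(2),"w %.4f g %.1f"%(s["width"],s["grasp_force"]))
E
python3 -c "
from h import *
go(.4785,.1507,.08,.72)"
```

```text
t 1.02 pos [0.2351 0.5519 0.2309] d_tool [ 0.0832 -0.4618  0.151 ] turn 0.004 F [ 0.78  0.13 -0.24] w 0.0853 g 0.0
```

>>> {"api": "step_arm", "payload": {"increments": [[[0.0064,-0.0355,0.008,0],[0.0064,-0.0355,0.008,0],[0.0064,-0.0355,0.008,0],[0.0064,-0.0355,0.008,0],[0.0064,-0.0355,0.008,0],[0.0064,-0.0355,0.008,0],[0.0064,-0.0355,0.008,0],[0.0064,-0.0355,0.008,0]]]}}

```text
time_s: 1.68
eef_pos: [0.3845, 0.3032, 0.1668]
ee_rot: [-0.351, 0.936, 0.0, 0.0]
force: [1.1, 0.4, -0.2]
width: 0.0855
grasp_force: 0.0
```

>>> {"api": "step_arm", "payload": {"increments": [[[0.0064,-0.0355,0.016,0],[0.0064,-0.0355,0.016,0],[0.0064,-0.0355,0.016,0],[0.0064,-0.0355,0.016,0],[0.0064,-0.0355,0.016,0],[0,0,0,0],[0,0,0,0],[0,0,0,0]]]}}

```text
time_s: 2.35
eef_pos: [0.4768, 0.1504, 0.0873]
ee_rot: [-0.351, 0.936, 0.0, -0.0]
force: [0.5, 0.3, -0.2]
width: 0.0853
grasp_force: 0.0
```

```bash
python3 -c "
from h import *
go(.4785,.1507,.003,.72)
p,d=camera('scene');cv2.imwrite('pics/s1.png',cv2.resize(p[270:360,190:310][:,:,::-1],None,fx=6,fy=6,interpolation=2))"
```

```text
t 2.35 pos [0.4768 0.1504 0.0873] d_tool [-0.0015 -0.0009  0.0843] turn -0.002 F [ 0.46  0.26 -0.19] w 0.0853 g 0.0
```

View pics/s1.png

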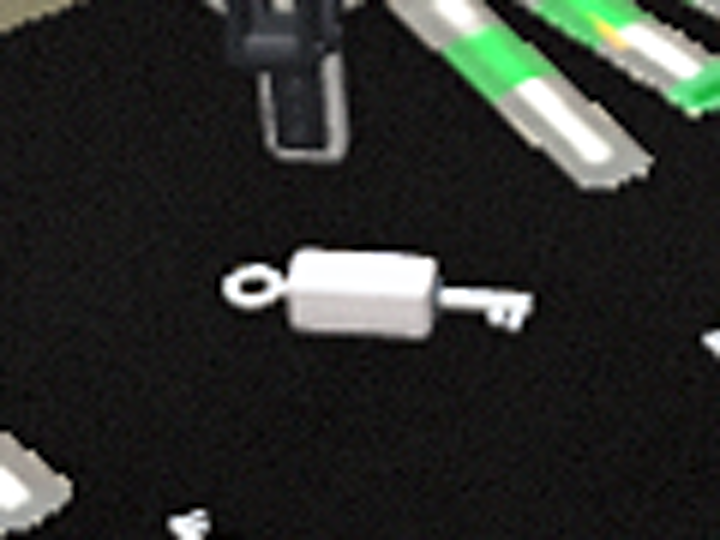

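The view shows the key from the left: block top centre at crop (365,272), eye at (254,286), one finger above it. I'll cross-check the centre with this view.

```bash
python3 -c "
from h import *
b=cast('scene',(250.4,314.9),.02);e=cast('scene',(231.9,317.2),.01);print(b,e,e-b,np.arctan2((e-b)[1],(e-b)[0]))"
```

```text
[0.47788815 0.15223244 0.02      ] [0.50615684 0.17463882 0.01      ] [ 0.02826869  0.02240639 -0.01      ] 0.6702260181319543
```

>>> {"api": "step_arm", "payload": {"increments": [[[-0.001,-0.001,0.02,0.02],[0,0,0.02,0],[0,0,0.02,0],[0,0,0.015,0],[0,0,0.008,0],[0,0,0,0],[0,0,0,0]]]}}

```text
time_s: 2.98
eef_pos: [0.4784, 0.1509, 0.005]
ee_rot: [-0.343, 0.939, 0.0, 0.0]
force: [0.6, 0.5, 0.3]
width: 0.0855
grasp_force: 0.0
```

>>> {"api": "step_arm", "payload": {"increments": [[[0,0,0,0],[0,0,0,0],[0,0,0,0],[0,0,0,0],[0,0,0,0],[0,0,0,0],[0,0,0,0],[0,0,0,0]]], "grip": 0, "force": 60}}

```text
time_s: 3.65
eef_pos: [0.4789, 0.1501, 0.0048]
ee_rot: [-0.343, 0.939, -0.0, 0.0]
force: [-0.2, 0.1, 4.2]
width: 0.0166
grasp_force: 59.0
```

```bash
python3 -c "
from h import *
go(.4785,.151,.003,.70)"
```

```text
t 3.65 pos [0.4789 0.1501 0.0048] d_tool [-0.0003  0.0009  0.0018] turn 0.000 F [-0.2   0.13  4.15] w 0.0166 g 59.0
```

>>> {"api": "step_arm", "payload": {"increments": [[[0,0,-0.01,0],[0,0,-0.02,0],[0,0,-0.03,0],[0,0,-0.03,0],[0,0,-0.035,0],[0,0,-0.035,0],[0,0,-0.03,0],[0,0,0,0]]], "force": 80}}

```text
time_s: 4.32
eef_pos: [0.4808, 0.1503, 0.2013]
ee_rot: [-0.343, 0.939, -0.001, 0.004]
force: [0.0, 0.2, -0.0]
width: 0.0157
grasp_force: 78.3
```

>>> {"api": "step_arm", "payload": {"increments": [[[0,0,0,0.12],[0,0,0,0.12],[0,0,0,0.12],[0,0,0,0.12],[0,0,0,0.12],[0,0,0,0.12],[0,0,0,0.12],[0,0,0,0.12]]]}}

```text
time_s: 4.98
eef_pos: [0.478, 0.1501, 0.194]
ee_rot: [0.132, 0.991, -0.0, -0.0]
force: [0.6, -0.1, -1.4]
width: 0.0161
grasp_force: 78.3
```

```bash
python3 -c "
from h import *
go(.579,-.173,.19,-.26)"
```

```text
t 4.98 pos [0.478  0.1501 0.194 ] d_tool [-0.1823 -0.2852  0.0039] turn -0.006 F [ 0.56 -0.06 -1.42] w 0.0161 g 78.3
```

>>> {"api": "step_arm", "payload": {"increments": [[[-0.0182,-0.0285,-0.001,0],[-0.0182,-0.0285,-0.001,0],[-0.0182,-0.0285,-0.001,0],[-0.0182,-0.0285,-0.001,0],[-0.0182,-0.0285,-0.001,0],[-0.0182,-0.0285,-0.001,0],[-0.0182,-0.0285,0,0],[-0.0182,-0.0285,0,0]]]}}

```text
time_s: 5.65
eef_pos: [0.5605, -0.1092, 0.2001]
ee_rot: [0.13, 0.992, 0.0, -0.0]
force: [1.6, -0.3, -2.3]
width: 0.016
grasp_force: 78.3
```

>>> {"api": "step_arm", "payload": {"increments": [[[-0.0182,-0.0285,0,0],[-0.0182,-0.0285,0,0],[0,0,0,0],[0,0,0,0],[0,0,0,0],[0,0,0,0],[0,0,0,0],[0,0,0,0]]]}}

```text
time_s: 6.32
eef_pos: [0.5811, -0.1711, 0.2006]
ee_rot: [0.129, 0.992, -0.0, 0.0]
force: [-0.0, 0.0, -2.0]
width: 0.0158
grasp_force: 78.4
```

```bash
python3 -c "
from h import *
go(.579,-.173,.19,-.26)
p,d=camera('scene');cv2.imwrite('pics/s2f.png',p[:,:,::-1]);np.save('s2.npy',d)
cv2.imwrite('pics/s2.png',cv2.resize(p[130:200,280:380][:,:,::-1],None,fx=8,fy=8,interpolation=cv2.INTER_CUBIC))"
```

```text
t 6.32 pos [ 0.5811 -0.1711  0.2006] d_tool [ 0.0016 -0.0024  0.0106] turn 0.001 F [-0.    0.04 -1.95] w 0.0158 g 78.4
```

View pics/s2.png

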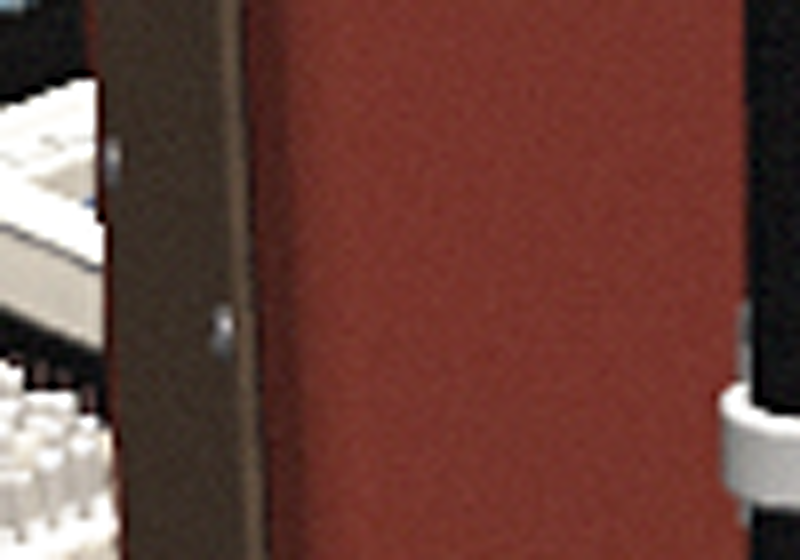

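The arm's red link hides the hook from the scene camera here; I'll test whether the top camera still sees the eye and nose, by depth.

```bash
python3 -c "
from h import *
p,d=camera('top');cv2.imwrite('pics/t2f.png',p[:,:,::-1]);np.save('t2.npy',d);C=cloud('top',d)
m=camera_model('top');K=np.array(m['camera_matrix']);M=R.from_quat(m['orientation']).as_matrix()
for P in ([.614,-.18,.206],[.612,-.182,.1585],[.581,-.171,.206]):
    q=M.T@(np.array(P)-m['eye']);q=K@[q[0],-q[1],-q[2]];print(P,(q/q[2]).round(1)[:2],C[int(q[1]/q[2]+.5),int(q[0]/q[2]+.5)].round(3))
print((C[170:204:3,385:420:3,2]*1000).round(0).astype(int))
"
```

```text
[0.614, -0.18, 0.206] [402.1 187.8] [ 0.518 -0.121  0.684]
[0.612, -0.182, 0.1585] [400.3 194. ] [ 0.512 -0.119  0.688]
[0.581, -0.171, 0.206] [397.7 206.3] [ 0.501 -0.117  0.687]
[[684 687 678 675 681 680 682 685 686 686 686 688]
 [685 686 678 676 680 682 682 682 683 686 684 686]
 [684 676 677 680 680 682 683 683 685 686 686 687]
 [681 677 679 680 681 682 686 683 685 685 687 686]
 [677 677 681 680 682 684 685 685 686 686 687 685]
 [678 680 683 682 682 683 685 686 687 685 686 688]
 [678 681 684 682 684 685 685 687 686 687 687 687]
 [682 682 684 684 685 685 686 687 686 688 687 687]
 [681 682 684 683 683 688 687 687 685 687 687 687]
 [681 685 684 685 683 686 685 686 687 687 687 687]
 [682 683 686 687 685 688 688 687 686 689 687 686]
 [685 687 687 688 688 688 687 688 687 689 687 686]]
```

Both cameras are blocked there, so I'll go on by feel. First I'll correct the position and come down to just above the nose.

>>> {"api": "step_arm", "payload": {"increments": [[[0.0019,-0.0024,0.01,0],[0,0,0.01,0],[0,0,0.01,0],[0,0,0.007,0],[0,0,0,0],[0,0,0,0],[0,0,0,0],[0,0,0,0]]]}}

```text
time_s: 7.08
eef_pos: [0.579, -0.174, 0.1639]
ee_rot: [0.13, 0.992, -0.0, 0.0]
force: [0.7, -0.9, -1.1]
width: 0.0162
grasp_force: 78.4
```

>>> {"api": "step_arm", "payload": {"increments": [[[0,0,0.001,0],[0,0,0.001,0],[0,0,0.001,0],[0,0,0.001,0],[0,0,0.001,0],[0,0,0,0]]]}}

```text
time_s: 7.58
eef_pos: [0.5786, -0.1738, 0.158]
ee_rot: [0.13, 0.992, 0.0, -0.0]
force: [0.2, 0.3, -1.5]
width: 0.0159
grasp_force: 78.4
```

```bash
python3 -c "
from h import *
go(.5787,-.1731,.155,-.26);print(status.observe()['torque'])"
```

```text
t 7.58 pos [ 0.5786 -0.1738  0.158 ] d_tool [0.0001 0.0007 0.003 ] turn 0.000 F [ 0.18  0.34 -1.48] w 0.0159 g 78.4
[ 0.01912038  0.0155081  -0.02371048]
```

>>> {"api": "step_arm", "payload": {"increments": [[[0,0.0007,0.0005,0],[0,0,0.0005,0],[0,0,0.0005,0],[0,0,0.0005,0],[0,0,0,0]]]}}

```text
time_s: 8.0
eef_pos: [0.5788, -0.1732, 0.1562]
ee_rot: [0.13, 0.992, 0.0, -0.0]
force: [-0.5, 0.2, -0.3]
width: 0.0161
grasp_force: 78.4
```

>>> {"api": "step_arm", "payload": {"increments": [[[0,0,0.0005,0],[0,0,0.0005,0],[0,0,0,0]]]}}

```text
time_s: 8.25
eef_pos: [0.5788, -0.1732, 0.1552]
ee_rot: [0.13, 0.992, 0.0, -0.0]
force: [0.7, -0.9, -0.8]
width: 0.0158
grasp_force: 78.4
```

```bash
python3 -c "
from h import *
go(.5787,-.1731,.155,-.26);print(status.observe()['torque'])"
```

```text
t 8.25 pos [ 0.5788 -0.1732  0.1552] d_tool [0.0002 0.0001 0.0002] turn 0.000 F [ 0.71 -0.85 -0.76] w 0.0158 g 78.4
[0.01560995 0.03286595 0.0327158 ]
```

>>> {"api": "step_arm", "payload": {"increments": [[[0,0,0.0005,0],[0,0,0.0005,0],[0,0,0,0]]]}}

```text
time_s: 8.5
eef_pos: [0.5789, -0.1733, 0.1543]
ee_rot: [0.13, 0.992, -0.0, 0.0]
force: [-0.2, -0.0, -0.2]
width: 0.016
grasp_force: 78.5
```

>>> {"api": "step_arm", "payload": {"increments": [[[0,0,0.0005,0],[0,0,0,0]]]}}

```text
time_s: 8.67
eef_pos: [0.579, -0.1734, 0.1539]
ee_rot: [0.13, 0.992, -0.0, 0.0]
force: [0.5, -1.2, 1.2]
width: 0.0162
grasp_force: 78.5
```

>>> {"api": "step_arm", "payload": {"increments": [[[0,0,0.0005,0],[0,0,0,0]]]}}

```text
time_s: 8.83
eef_pos: [0.579, -0.1735, 0.1534]
ee_rot: [0.13, 0.992, -0.0, 0.0]
force: [1.3, -1.6, 1.5]
width: 0.0156
grasp_force: 78.6
```

```bash
python3 -c "
from h import *
go(.5787,-.1731,.155,-.26);print(status.observe()['torque'])"
```

```text
t 8.83 pos [ 0.579  -0.1735  0.1534] d_tool [ 0.0004  0.0003 -0.0016] turn -0.000 F [ 1.34 -1.63  1.52] w 0.0156 g 78.6
[-0.49729586 -0.18975877 -0.07902838]
```

Light contact (about 2.5 N) with a sideways push toward (+x,−y) means the pin sits on the wire's inner slope. I'll lift a little, shift that way and try again.

>>> {"api": "step_arm", "payload": {"increments": [[[0,0,-0.0015,0],[-0.0016,-0.0013,0,0],[0,0,0.0005,0],[0,0,0.0005,0],[0,0,0,0]]]}}

```text
time_s: 9.25
eef_pos: [0.5799, -0.1747, 0.1534]
ee_rot: [0.129, 0.992, 0.0, -0.0]
force: [-0.3, -0.6, -1.1]
width: 0.016
grasp_force: 78.4
```

```bash
python3 -c "
from h import *
go(.5787,-.1731,.155,-.26);print(status.observe()['torque'])"
```

```text
t 9.25 pos [ 0.5799 -0.1747  0.1534] d_tool [ 0.0016  0.0012 -0.0016] turn 0.000 F [-0.28 -0.58 -1.12] w 0.0160 g 78.4
[-0.064312    0.0195318  -0.00364901]
```

>>> {"api": "step_arm", "payload": {"increments": [[[0,0,0.0005,0],[0,0,0.0005,0],[0,0,0,0]]]}}

```text
time_s: 9.5
eef_pos: [0.58, -0.1748, 0.1526]
ee_rot: [0.129, 0.992, 0.0, -0.0]
force: [-0.2, 0.5, -1.0]
width: 0.0162
grasp_force: 78.4
```

```bash
python3 -c "
from h import *
go(.5787,-.1731,.155,-.26);print(status.observe()['torque'])"
```

```text
t 9.50 pos [ 0.58   -0.1748  0.1526] d_tool [ 0.0017  0.0013 -0.0024] turn 0.000 F [-0.16  0.48 -1.03] w 0.0162 g 78.4
[-0.0110532  -0.04758109 -0.03813311]
```

>>> {"api": "step_arm", "payload": {"increments": [[[-0.0003,-0.0004,0.0005,0],[0,0,0.0005,0],[0,0,0.0005,0],[0,0,0,0]]]}}

```text
time_s: 9.83
eef_pos: [0.5802, -0.1753, 0.1512]
ee_rot: [0.13, 0.992, 0.0, -0.0]
force: [0.0, 0.7, -1.7]
width: 0.016
grasp_force: 78.4
```

>>> {"api": "step_arm", "payload": {"increments": [[[0,0,0.0005,0],[0,0,0.0005,0],[0,0,0.0005,0],[0,0,0,0]]]}}

```text
time_s: 10.17
eef_pos: [0.5802, -0.1753, 0.1497]
ee_rot: [0.13, 0.992, 0.0, -0.0]
force: [-0.7, -1.0, -2.1]
width: 0.016
grasp_force: 78.4
```

```bash
python3 -c "
from h import *
go(.5787,-.1731,.155,-.26);print(status.observe()['torque'])"
```

```text
t 10.17 pos [ 0.5802 -0.1753  0.1497] d_tool [ 0.002   0.0017 -0.0053] turn 0.000 F [-0.7  -0.98 -2.13] w 0.0160 g 78.4
[ 0.02817793  0.00911263 -0.03251352]
```

Ring is now below the nose end without contact. Going on to the gate.

>>> {"api": "step_arm", "payload": {"increments": [[[0,0,0.0007,0],[0,0,0.0007,0],[0,0,0.0006,0],[0,0,0,0]]]}}

```text
time_s: 10.5
eef_pos: [0.5802, -0.1753, 0.1476]
ee_rot: [0.13, 0.992, 0.0, -0.0]
force: [0.6, -0.4, -1.2]
width: 0.0157
grasp_force: 78.4
```

>>> {"api": "step_arm", "payload": {"increments": [[[0,0,0.0005,0],[0,0,0.0005,0],[0,0,0,0]]]}}

```text
time_s: 10.75
eef_pos: [0.5803, -0.1753, 0.1468]
ee_rot: [0.13, 0.992, 0.0, 0.0]
force: [0.4, -0.0, -0.7]
width: 0.016
grasp_force: 78.5
```

>>> {"api": "step_arm", "payload": {"increments": [[[0,0,0.0005,0],[0,0,0.0005,0],[0,0,0,0]]]}}

```text
time_s: 11.0
eef_pos: [0.5804, -0.1754, 0.1461]
ee_rot: [0.13, 0.992, -0.0, 0.0]
force: [-1.4, 1.0, 3.0]
width: 0.0161
grasp_force: 78.8
```

```bash
python3 -c "
from h import *
go(.5787,-.1731,.155,-.26);print(status.observe()['torque'])"
```

```text
t 11.00 pos [ 0.5804 -0.1754  0.1461] d_tool [ 0.0022  0.0018 -0.0089] turn 0.000 F [-1.35  1.02  3.02] w 0.0161 g 78.8
[0.05420179 0.0947805  0.07269041]
```

Gate contact felt at the right height (about 4 N, no sideways load). Pushing on through.

>>> {"api": "step_arm", "payload": {"increments": [[[0,0,0.0008,0],[0,0,0.0008,0],[0,0,0.0008,0],[0,0,0.0008,0],[0,0,0,0]]]}}

```text
time_s: 11.42
eef_pos: [0.5803, -0.1754, 0.1425]
ee_rot: [0.13, 0.992, 0.0, 0.0]
force: [-0.7, 1.1, 4.1]
width: 0.0158
grasp_force: 79.0
```

```bash
python3 -c "
from h import *
go(.5787,-.1731,.155,-.26);print(status.observe()['torque'])"
```

```text
t 11.42 pos [ 0.5803 -0.1754  0.1425] d_tool [ 0.0021  0.0018 -0.0125] turn 0.000 F [-0.71  1.09  4.15] w 0.0158 g 79.0
[ 0.06947868  0.13632084 -0.06440505]
```

>>> {"api": "step_arm", "payload": {"increments": [[[0,0,0.0008,0],[0,0,0.0008,0],[0,0,0.0008,0],[0,0,0.0008,0],[0,0,0,0]]]}}

```text
time_s: 11.83
eef_pos: [0.5805, -0.1754, 0.1394]
ee_rot: [0.129, 0.992, -0.0, 0.0]
force: [-0.1, 0.3, 5.9]
width: 0.0159
grasp_force: 79.1
```

```bash
python3 -c "
from h import *
go(.5787,-.1731,.155,-.26);print(status.observe()['torque'])"
```

```text
t 11.83 pos [ 0.5805 -0.1754  0.1394] d_tool [ 0.0024  0.0018 -0.0156] turn 0.000 F [-0.07  0.32  5.9 ] w 0.0159 g 79.1
[ 0.06012643 -0.25223567 -0.00526086]
```

>>> {"api": "step_arm", "payload": {"increments": [[[0,0,0.0008,0],[0,0,0.0008,0],[0,0,0.0008,0],[0,0,0.0008,0],[0,0,0,0]]]}}

```text
time_s: 12.25
eef_pos: [0.5806, -0.1753, 0.1363]
ee_rot: [0.129, 0.992, 0.0, 0.0]
force: [0.7, 2.0, 5.2]
width: 0.0156
grasp_force: 79.3
```

```bash
python3 -c "
from h import *
go(.5787,-.1731,.155,-.26);print(status.observe()['torque'])"
```

```text
t 12.25 pos [ 0.5806 -0.1753  0.1363] d_tool [ 0.0023  0.0016 -0.0187] turn 0.000 F [0.69 1.97 5.22] w 0.0156 g 79.3
[ 0.172719   -0.21765256  0.06087657]
```

>>> {"api": "step_arm", "payload": {"increments": [[[0,0,0.0008,0],[0,0,0.0008,0],[0,0,0.0008,0],[0,0,0.0008,0],[0,0,0,0]]]}}

```text
time_s: 12.67
eef_pos: [0.5801, -0.175, 0.1328]
ee_rot: [0.129, 0.992, 0.0, -0.0]
force: [-2.3, 1.4, 5.4]
width: 0.0157
grasp_force: 79.2
```

```bash
python3 -c "
from h import *
go(.5787,-.1731,.155,-.26);print(status.observe()['torque'])"
```

```text
t 12.67 pos [ 0.5801 -0.175   0.1328] d_tool [ 0.0018  0.0015 -0.0222] turn 0.000 F [-2.31  1.43  5.4 ] w 0.0157 g 79.2
[0.38307775 0.17354714 0.04635617]
```

>>> {"api": "step_arm", "payload": {"increments": [[[0,0,0.0008,0],[0,0,0.0008,0],[0,0,0.0008,0],[0,0,0,0]]]}}

```text
time_s: 13.0
eef_pos: [0.5799, -0.1752, 0.1295]
ee_rot: [0.13, 0.992, 0.0, -0.001]
force: [0.0, -0.9, -0.3]
width: 0.0162
grasp_force: 78.5
```

```bash
python3 -c "
from h import *
go(.5787,-.1731,.155,-.26);print(status.observe()['torque'])"
```

```text
t 13.00 pos [ 0.5799 -0.1752  0.1295] d_tool [ 0.0017  0.0017 -0.0255] turn 0.000 F [ 0.   -0.92 -0.25] w 0.0162 g 78.5
[-0.00047018  0.00764103 -0.03055167]
```

>>> {"api": "step_arm", "payload": {"increments": [[[0,0,0.0008,0],[0,0,0.0008,0],[0,0,0.0008,0],[0,0,0,0]]]}}

```text
time_s: 13.33
eef_pos: [0.5802, -0.1753, 0.1279]
ee_rot: [0.13, 0.992, 0.0, -0.0]
force: [-0.0, 0.4, -0.8]
width: 0.0159
grasp_force: 78.5
```

```bash
python3 -c "
from h import *
go(.5787,-.1731,.155,-.26);print(status.observe()['torque'])"
```

```text
t 13.33 pos [ 0.5802 -0.1753  0.1279] d_tool [ 0.002   0.0018 -0.0271] turn 0.000 F [-0.    0.41 -0.81] w 0.0159 g 78.5
[ 0.00665816  0.00151058 -0.01417594]
```

The force dropped off, so the gate snapped shut behind the eye. I'll lower it a little more for a soft release.

>>> {"api": "step_arm", "payload": {"increments": [[[0,0,0.0015,0],[0,0,0.0015,0],[0,0,0.0015,0],[0,0,0.0015,0],[0,0,0.0015,0],[0,0,0.0015,0],[0,0,0,0]]]}}

```text
time_s: 13.92
eef_pos: [0.5801, -0.1752, 0.1188]
ee_rot: [0.13, 0.992, 0.0, -0.0]
force: [-0.1, -0.4, -0.6]
width: 0.0161
grasp_force: 78.5
```

```bash
python3 -c "
from h import *
go(.5787,-.1731,.155,-.26);print(status.observe()['torque'])"
```

```text
t 13.92 pos [ 0.5801 -0.1752  0.1188] d_tool [ 0.0019  0.0017 -0.0362] turn 0.000 F [-0.12 -0.39 -0.55] w 0.0161 g 78.5
[ 0.03617531 -0.00523992  0.01726681]
```

>>> {"api": "step_arm", "payload": {"increments": [[[0,0,0,0],[0,0,0,0],[0,0,0,0],[0,0,0,0],[0,0,0,0],[0,0,0,0],[0,0,0,0],[0,0,0,0]]], "grip": 1}}

```text
time_s: 14.58
eef_pos: [0.5803, -0.1753, 0.1192]
ee_rot: [0.13, 0.992, 0.0, 0.0]
force: [0.7, 0.3, -0.1]
width: 0.0853
grasp_force: 0.0
```

>>> {"api": "step_arm", "payload": {"increments": [[[0,0,-0.005,0],[0,0,-0.01,0],[0,0,-0.01,0],[0,0,-0.015,0],[0,0,-0.02,0],[0,0,-0.025,0],[0,0,-0.025,0],[0,0,-0.025,0]]]}}

```text
time_s: 15.25
eef_pos: [0.5803, -0.1753, 0.2568]
ee_rot: [0.13, 0.992, -0.0, 0.001]
force: [-0.6, -0.3, 0.9]
width: 0.0854
grasp_force: 0.0
```

```bash
python3 -c "
from h import *
go(.30,.45,.25,-.26)"
```

```text
t 15.25 pos [ 0.5803 -0.1753  0.2568] d_tool [0.4315 0.5324 0.0061] turn 0.000 F [-0.65 -0.27  0.87] w 0.0854 g 0.0
```

Now I'll move the arm out of the cameras' way, toward the start, and look.

>>> {"api": "step_arm", "payload": {"increments": [[[0.024,0.03,0,0],[0.024,0.03,0,0],[0.024,0.03,0,0],[0.024,0.03,0,0],[0.024,0.03,0,0],[0.024,0.03,0,0],[0.024,0.03,0,0],[0.024,0.03,0,0]]]}}

```text
time_s: 15.92
eef_pos: [0.4555, 0.1073, 0.2558]
ee_rot: [0.13, 0.992, 0.0, 0.001]
force: [0.7, 0.7, 0.3]
width: 0.0855
grasp_force: 0.0
```

>>> {"api": "step_arm", "payload": {"increments": [[[0.012,0.035,0,0],[0.012,0.035,0,0],[0.012,0.035,0,0],[0.012,0.035,0,0],[0.012,0.035,0,0],[0.012,0.035,0,0],[0.012,0.035,0,0],[0,0,0,0]]]}}

```text
time_s: 16.58
eef_pos: [0.4368, 0.3694, 0.2547]
ee_rot: [0.127, 0.992, 0.001, -0.0]
force: [-0.1, 0.6, 0.9]
width: 0.0856
grasp_force: 0.0
```

```bash
python3 -c "
from h import *
go(.30,.45,.25,-.26)
p,d=camera('scene');q,e=camera('top');cv2.imwrite('pics/s3f.png',p[:,:,::-1]);cv2.imwrite('pics/t3f.png',q[:,:,::-1])
cv2.imwrite('pics/e1.png',np.hstack([cv2.resize(p[155:225,295:360][:,:,::-1],None,fx=6,fy=6,interpolation=2),cv2.resize(q[165:235,368:433][:,:,::-1],None,fx=6,fy=6,interpolation=2)]))"
```

```text
t 16.58 pos [0.4368 0.3694 0.2547] d_tool [0.1527 0.0434 0.0049] turn 0.005 F [-0.05  0.64  0.87] w 0.0856 g 0.0
```

View pics/e1.png

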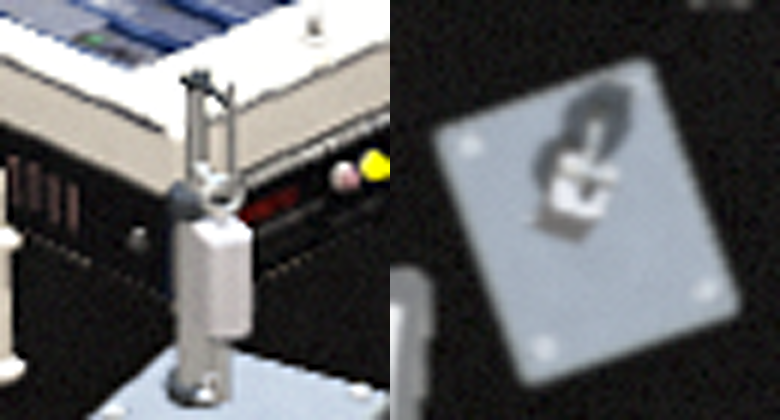

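The key hangs grip down from the bar: eye at (222,190), block at (222,275) in the left crop. The gate is closed at (215,95). I'll wait for the swing to settle and check that it is still.

>>> {"api": "step_arm", "payload": {"increments": [[[0,0,0,0],[0,0,0,0],[0,0,0,0],[0,0,0,0],[0,0,0,0],[0,0,0,0],[0,0,0,0],[0,0,0,0]]]}}

```text
time_s: 17.35
eef_pos: [0.4381, 0.3642, 0.2542]
ee_rot: [0.13, 0.992, 0.0, 0.0]
force: [-1.2, -0.5, -0.5]
width: 0.0854
grasp_force: 0.0
```

>>> {"api": "step_arm", "payload": {"increments": [[[0,0,0,0],[0,0,0,0],[0,0,0,0],[0,0,0,0],[0,0,0,0],[0,0,0,0],[0,0,0,0],[0,0,0,0]]]}}

```text
time_s: 18.02
eef_pos: [0.4381, 0.3643, 0.2542]
ee_rot: [0.13, 0.992, 0.0, 0.0]
force: [-0.7, 0.7, -0.5]
width: 0.0855
grasp_force: 0.0
```

>>> {"api": "step_arm", "payload": {"increments": [[[0,0,0,0],[0,0,0,0],[0,0,0,0],[0,0,0,0],[0,0,0,0],[0,0,0,0],[0,0,0,0],[0,0,0,0]]]}}

```text
time_s: 18.68
eef_pos: [0.4381, 0.3643, 0.2542]
ee_rot: [0.13, 0.992, 0.0, -0.0]
force: [-0.3, 0.8, -0.2]
width: 0.0856
grasp_force: 0.0
```

```bash
python3 -c "
from h import *
fs=[cv2.cvtColor(camera('scene')[0],cv2.COLOR_RGB2GRAY)[180:215,322:340].astype(float) for _ in range(12)]
print([round(float(np.abs(f-fs[0]).mean()),2) for f in fs]);o=cv2.imread('pics/s3f.png',0)[180:215,322:340];print(np.abs(o-fs[-1]).mean())
p,_=camera('scene');cv2.imwrite('pics/e2.png',cv2.resize(p[155:225,295:360][:,:,::-1],None,fx=6,fy=6,interpolation=2))"
```

```text
[0.0, 2.4, 2.26, 2.37, 2.54, 2.36, 2.36, 2.31, 2.44, 2.37, 2.39, 2.35]
2.4444444444444446
```

View pics/e2.png

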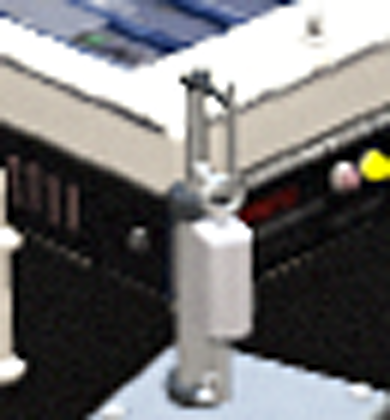

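The key hangs in the same place, eye at (222,190) and block at (222,275). Frame differences are constant noise only, so it is still. Handing in.

```bash
python3 -c "
from h import *
print(order.sign_off())"
```

```text
the job is handed in; nothing more can be done
None
```

The key hangs still from the snap hook by its eye, grip down, with the gate shut behind it and the gripper clear; the wrist force stayed under about 7 N, I moved no bottles, and the job is handed in, though sign-off reported no verdict.

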